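# Pop a tube carrier out of its sprung dock and catch it on the track

### The arm

A 6-joint arm with a two-finger parallel gripper is mounted at the origin on the work surface. World frame = base frame: x ahead of the robot, y to its left, z up, the work surface at z = 0. Lengths are in mm, angles in rad, forces in N, time in s.
With the tool pointing down it reaches from about 375 to 975 mm from the base axis. Payload 3.8 kg.
Tool frame: the origin (TCP) lies at the very end of the fingers, on their centre line; the grasp point (between the pads) lies 19 mm behind it; z points along the fingers, y is the direction in which the jaws open and shut (so a half turn about z gives the same grasp; the last joint's range is limited). The gripper opens to 88 mm and grips with 3 to 60 N. Pads are 18 mm wide; open, the fingers measure 123 mm over their backs; the gripper's body (75 mm by 187 mm) begins 45 mm behind the grasp point.
Start: joints at [-1.147, 0.264, 1.604, -0, 1.274, -0.037], TCP at [300.143, -604.593, 238.706] pointing down, gripper open.
Joint ranges: [-2.63, 2.63], [-0.94, 2.18], [0.31, 2.57], [-1.31, 4.45], [0, 2.66], [-2.55, 2.55]. Speed limits (rad/s): [2.57, 2.57, 3.14, 3.14, 3.14, 3.14].

### API

Orientations are given as a unit quaternion [w, x, y, z].
In Python, from workcell import read_state, get_image, close_job gives the robot as it stands. The module is installed in compiled form; this text tells all that it offers.
- The arm moves only by the tool servo_tool, never from a script. Its argument "plan" is a list of rows, each an object of numbers: "wx", "wy", "wz": the turn, a rotation vector about the world's x, y, z in degrees; "x", "y", "z": the shift along the world's x, y, z in mm; "claw": the finger opening in mm, from 0 to 88.1. In form: [{"wx": .., "wy": .., "wz": .., "x": .., "y": .., "z": .., "claw": ..}, ...]. A call has 1 to 12 rows; each row shifts and turns the commanded pose from where the row before left it; what a row does not reach is not made up. A row lasts 1/12 s, in which the tool goes at most 41.7 mm and 7.16 degrees, less where a joint would pass 70% of its speed; a pose out of reach is approached as far as the arm can. A call is refused whole if a number of a shift passes 41.7 or a number of a turn 7.16, either way. A call with a gripper value outside its range is refused whole. The fingers move at their own pace and stop on an object; "force" is the grip in N (left out, the last holds). Time passes only in rows, so rows that do not move let the fingers close. It gives the time, the measured TCP pose, the force and the opening at its end, in the units of the state.
- read_state(): the state, without advancing time (a new reading comes with each control period).
- get_image(name): name is "side" or "top"; returns a dict with "color" (384x512x3 uint8, red, green, blue), "mtx" (3x3 intrinsics, pixels), "rvec" (rotation vector, rad) and "tvec" (3), from world to camera coordinates, as OpenCV has them. Camera axes: x right, y down, z forward; pixel columns grow to the right and rows downward; lengths in mm; the calibration is good to about 2 mm. A picture is of the moment at which its call begins. There is no depth.
- close_job(): hands the job in, once; it reports no verdict.
The state is a dict: "time": time; "joint_positions": joint angles; "qd": joint speeds; "joint_torque": joint torques, N m; "tcp_pos": TCP position; "tcp_rot": TCP orientation; "contact_force": force on the tool from outside, world axes, zero at the start; "torque": the same for the moment, N m; "opening": finger opening in mm.
Only numpy, scipy, OpenCV 4.12 (cv2) and the standard library are available. Lean on these libraries where they do the work, as an engineer would, in place of code of your own. Each camera call takes 0.05 s, during which the arm holds its last target.

### The job

Press the release key of the ejector dock with one finger so that its spring shoots the tube carrier out, and stop the carrier on the roller track with the other finger before it slides off the open end. Do not lift the carrier and do not disturb the things standing around. Finish holding it so: one finger keeping the key down, the other touching the popped-out carrier, which stands still and wholly on the track.

Things in the scene. Friction and masses are not known exactly. Their poses are not given: they have to be found in the camera images.
- dock: Ejector dock, white fixed bench fixture, 260 mm long. Origin on the bench under the track's centre line at the gate, below the waiting carrier's front face. x runs along the track: spring housing (70 mm wide, 78 tall) at x = +57 to +157 mm, level track from there to x = -100. y points to the key's side, z up. The carrier is shot out towards -x.
- track_end (a point): Middle of the track's open end, on the deck: x = -100 mm from the gate, 30 mm above the bench. The deck has rollers and is slippery; nothing stops a carrier there. The low guides along both sides (outer faces 28 mm off the centre line, inner faces 21 mm) rise to 37 mm above the bench.
- key_top (a point): Centre of the flat top of the release key: plain grey, 44 mm along the track x 30 mm across, at x = -45, y = +62 mm in the dock's frame (beside the track, downstream of the gate). Top 50 mm above the bench at rest, 41 mm fully down, always above the guides. The key's gate pawl stands 6 mm up in the track before the carrier and sinks with the key.
- key (a joint): Travel of the release key in m, downwards: 0 up, 0.009 fully down on its stop. It springs back when let go: 1.6 N at first, 5.2 N fully down. The carrier is freed at about 6 mm; keep the key down near its stop to the end.
- carrier_mid (a point): Centre of the tube carrier: aluminium block 45 mm along the track x 40 x 32 mm tall, 180 g, a blue tube cap 16 mm above it. Waits at x = +22.5 mm in the dock's frame, block top 62 mm above the bench, so a finger over the track at the pressed key's height blocks it. Freed, a spring pusher drives it at up to 0.5 m/s and keeps pressing (3 N down to 1.2 N) over 90 mm.
- vial_a: Loose capped tube, 13 mm wide, 50 mm tall, standing upright on an 18 mm foot beside the track on the side away from the key. A bystander; origin under its centre.
- vial_b: Loose capped tube like the other, standing on the key's side, beside the spring housing. A bystander; origin under its centre.
- bottle: Bottle, 56 mm wide, 120 mm tall, standing well away from the dock. A bystander; origin under its centre.
- jar: Jar, 60 mm wide, 65 mm tall, standing away from the dock. A bystander; origin under its centre.
- label_roll: Roll of labels, 64 mm wide, 30 mm tall, lying flat away from the dock. A bystander; origin under its centre.
- timer: Flat white timer, 50 x 70 mm, 22 mm tall, lying away from the dock. A bystander; origin under its centre.
Not all that is in view belongs to the job. Leave any green or pink look-alike of the part that bears carrier_mid alone.

How it is judged (in metres and radians):
On the way, in this order (a step that is already met when the one before it is completed fails the run):
1. the release key is pressed down (value of joint key above 0.0035 m).
2. the popped-out carrier, at least 12 mm past its waiting place, is stopped on the track by a finger while the key is kept down (x of carrier_mid in the frame of dock between -0.0775 and 0.0105 m and contact force between the fingers and carrier above 0.05 N and value of joint key above 0.004 m and contact force between the fingers and key above 0.3 N), for 0.3 s.
At the end, for the whole second after the job is handed in: The key is held down by a finger (more than 4 mm, more than 0.3 N), and the carrier stands still and upright (under 0.15 rad) on the track, popped out by at least 12 mm but wholly on the track (by at most 100 mm), with a finger touching it (more than 0.05 N) (all of step 2 and linear speed of carrier below 0.02 m/s and angle between carrier's own z axis and vertical below 0.15 rad and z of carrier_mid in the frame of dock between 0.042 and 0.052 m); the arm keeps its last pose, push and grip.
It fails at once if the carrier slides off the end of the track (more than 100 mm out) (x of carrier_mid in the frame of dock below -0.08 m).
It fails at once if the carrier is lifted off the track by more than 10 mm or tipped by more than 0.35 rad (z of carrier_mid in the frame of dock above 0.056 m or angle between carrier's own z axis and vertical above 0.35 rad).
It fails at once if a bystander (tube, bottle, jar, label roll or timer) is moved more than 25 mm or tipped ((distance of vial_a from where it was at the start of the episode above 0.025 m or angle between vial_a's own z axis and vertical above 0.5 rad) or (distance of vial_b from where it was at the start of the episode above 0.025 m or angle between vial_b's own z axis and vertical above 0.5 rad) or (distance of bottle from where it was at the start of the episode above 0.025 m or angle between bottle's own z axis and vertical above 0.5 rad) or (distance of jar from where it was at the start of the episode above 0.025 m or angle between jar's own z axis and vertical above 0.5 rad) or (distance of label_roll from where it was at the start of the episode above 0.025 m or angle between label_roll's own z axis and vertical above 0.5 rad) or (distance of timer from where it was at the start of the episode above 0.025 m or angle between timer's own z axis and vertical above 0.5 rad)).
It also fails if it takes over 35 s, if anything falls off the work surface, if the arm or the gripper's body presses on something with over 40 N, if the wrist force passes 120 N, or if a joint passes its speed limit or range.

## Working session

There is one attempt and no reset: what is moved stays moved. The work goes in short steps, Python scripts to look and compute and a tool call to move; the robot and the scene stay as the last step left them, time stands still between calls to the robot, and variables do not carry over. Pictures are saved under pics/ and viewed, and the job is handed in when it is done.

Besides the shell and the picture viewer there is one more tool, called after "Call:" as name(argument=value, ...), one argument or row to a line, values as JSON. servo_tool: Moves the arm, as the interface text tells. Its arguments: {"type":"object","properties":{"plan":{"type":"array","items":{"type":"object","properties":{"wx":{"type":"number"},"wy":{"type":"number"},"wz":{"type":"number"},"x":{"type":"number"},"y":{"type":"number"},"z":{"type":"number"},"claw":{"type":"number"}}}},"force":{"type":"number"}},"required":["plan"]}

```bash
mkdir -p pics; python3 - <<'E'
from workcell import *
import cv2
print(read_state())
for n in ("side","top"):
    d=get_image(n); cv2.imwrite(f"pics/{n}0.png",cv2.cvtColor(d["color"],cv2.COLOR_RGB2BGR)); print(n,d["mtx"],d["rvec"],d["tvec"])
E
```

```text
{'time': 0.0, 'joint_positions': array([-1.14686746e+00,  2.64743016e-01,  1.60535444e+00, -2.72679767e-05,
        1.27366283e+00, -3.69083929e-02]), 'qd': array([ 0.00038798, -0.0005711 ,  0.00050261, -0.00022532,  0.00059428,
       -0.00045781]), 'joint_torque': array([-1.33641992e-03, -5.02106810e+01, -3.56876314e+01,  7.24796788e-02,
        2.94086128e-02, -2.06221803e-04]), 'tcp_pos': array([ 299.87177016, -603.96050716,  237.4053716 ]), 'tcp_rot': array([-1.06107950e-03,  9.73569385e-01,  2.28388873e-01, -2.21211741e-04]), 'contact_force': array([ 0.04428145, -0.18304989,  0.12758924]), 'torque': array([ 0.02651012, -0.0356829 ,  0.0428273 ]), 'opening': 88.15034278384836}
side [[421.61761095   0.         251.24425513]
 [  0.         421.61761095 188.54957911]
 [  0.           0.           1.        ]] [ 0.36143021 -2.72954645  1.29320813] [ 502.78082804  143.08563124 1038.87591452]
top [[433.5325736    0.         257.85271829]
 [  0.         433.5325736  194.22570321]
 [  0.           0.           1.        ]] [ 2.18074227 -2.12531327  0.10697888] [ -13.90698749  520.30038653 1270.08087239]
```

View pics/side0.png

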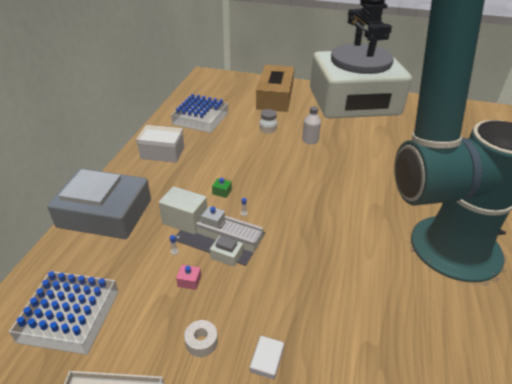

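View pics/top0.png

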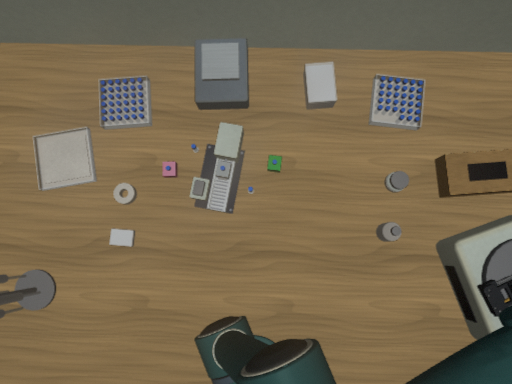

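```bash
python3 - <<'E'
import cv2
a=cv2.imread("pics/top0.png")[105:230,150:300]; b=cv2.imread("pics/side0.png")[170:300,145:295]
cv2.imwrite("pics/topc.png",cv2.resize(a,None,fx=5,fy=4.8,interpolation=cv2.INTER_CUBIC)[:600])
cv2.imwrite("pics/topc.png",cv2.resize(a,None,fx=4.8,fy=4.8,interpolation=cv2.INTER_CUBIC))
cv2.imwrite("pics/sidec.png",cv2.resize(b,None,fx=4.6,fy=4.6,interpolation=cv2.INTER_CUBIC))
E
```

```text
(no output)
```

View pics/topc.png

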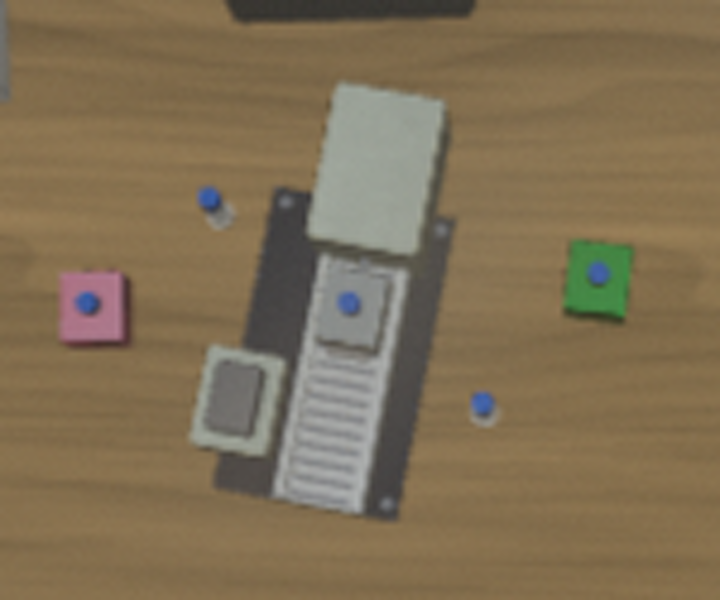

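View pics/sidec.png

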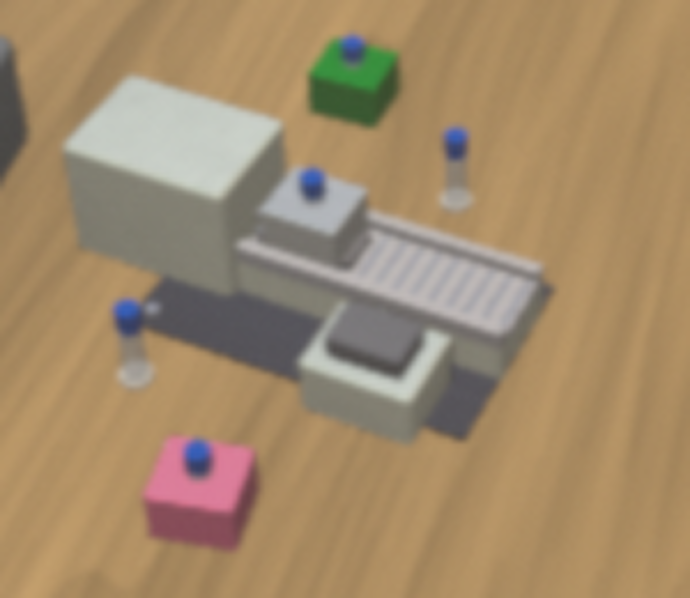

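```bash
cat > h.py <<'E'
import numpy as np,cv2
from workcell import *
def cam(n): d=get_image(n); return d
def D2W(p,q):
    c,s=np.cos(q[2]),np.sin(q[2]); p=np.atleast_2d(p)
    return np.c_[q[0]+c*p[:,0]-s*p[:,1],q[1]+s*p[:,0]+c*p[:,1],p[:,2]]
def proj(d,P): return cv2.projectPoints(np.float64(P),d["rvec"],d["tvec"],d["mtx"],None)[0][:,0]
def ray(d,uv,z):
    R=cv2.Rodrigues(d["rvec"])[0]; C=-R.T@np.ravel(d["tvec"])
    v=R.T@np.linalg.inv(d["mtx"])@np.array([uv[0],uv[1],1.]); return C+v*(z-C[2])/v[2]
E
python3 - <<'E'
from h import *
from scipy.optimize import least_squares
T=cam("top");S=cam("side")
t=lambda *p:np.array(p)/4.8+[150,105]-.4
s=lambda *p:np.array(p)/4.6+[145,170]-.4
tp=[((157,35,78),t(340,84)),((157,-35,78),t(445,100)),((57,-35,78),t(415,255)),((57,35,78),t(308,235)),
((-100,28,37),t(273,497)),((-100,-28,37),t(363,513)),((-45,62,50),t(235,398)),((22.5,0,62),t(353,308)),((22.5,0,78),t(348,302))]
sp=[((157,-35,78),s(133,76)),((57,-35,78),s(284,124)),((57,35,78),s(222,198)),((157,35,78),s(65,149)),((-100,-28,37),s(541,267)),((-100,28,37),s(503,333))]
def mk(L,d): 
    P=np.array([a for a,_ in L],float);U=np.array([b for _,b in L])
    return lambda q:proj(d,D2W(P,q))-U
ft,fs=mk(tp,T),mk(sp,S)
for nm,f in (("top",lambda q:ft(q).ravel()),("side",lambda q:fs(q).ravel()),("both",lambda q:np.r_[ft(q).ravel(),fs(q).ravel()])):
    r=least_squares(f,[600,0,-.2],x_scale=[10,10,.1],loss="soft_l1"); print(nm,r.x,np.abs(r.fun).mean())
q=r.x;print(ft(q).round(1).tolist(),fs(q).round(1).tolist()); np.save("q.npy",q)
for n,p in (("va",(484,405)),("vb",(209,198))): print(n,ray(T,t(*p),50))
print("va,vb side",ray(S,s(456,200),2),ray(S,s(134,375),2))
for n,p in (("green",(598,272)),("pink",(88,302))): print(n,ray(T,t(*p),48))
for n,p in (("roll",(124,193)),("timer",(121,238)),("darkbox front",(222,105))): print(n,ray(T,p,25))
print(D2W([(-45,62,50),(-100,0,30),(22.5,0,46)],q))
E
```

```text
top [ 5.68436486e+02  1.07265075e+02 -1.59557510e-01] 0.3188158538251302
side [ 5.67455954e+02  1.10159909e+02 -1.56492263e-01] 0.59771316021745
both [ 5.68219275e+02  1.08035286e+02 -1.57971786e-01] 0.4900613123641724
[[-1.1, -0.8], [0.3, -0.0], [0.2, 0.5], [-1.0, 0.5], [-0.1, 0.1], [-0.4, 0.2], [-0.3, 0.1], [-0.4, -0.2], [0.1, 0.1]] [[-0.7, -1.3], [0.6, -1.3], [0.1, -0.2], [-1.2, -1.0], [0.9, -0.7], [0.0, 0.2]]
va [533.27564169  21.48356345  50.        ]
vb [659.44199871 197.11978986  50.        ]
va,vb side [534.33568726  24.10775627   2.        ] [660.44482665 198.79494939   2.        ]
green [618.58933987 -46.91320304  48.        ]
pink [592.12042003 270.09499444  48.        ]
roll [514.78330762 404.87513962  25.        ]
timer [379.15020803 405.37710295  25.        ]
darkbox front [795.89765698 117.77451808  25.        ]
[[533.5331636  176.34248619  50.        ]
 [469.46443698 123.76684287  30.        ]
 [590.43911401 104.49568523  46.        ]]
```

```bash
python3 - <<'E'
from h import *
q=np.load("q.npy");s=read_state();p=s["tcp_pos"]
for n in("top","side"):
    d=cam(n); print(n,proj(d,np.array([p,p+[0,0,100]])))
g=D2W([(-42,32,41)],q)[0];print("target",g,g-p)
from scipy.spatial.transform import Rotation as R
print(np.degrees(R.from_quat(np.roll(s["tcp_rot"],-1)).as_matrix()[:2,1]@np.array([1,1j])) , np.degrees(q[2]))
m=R.from_quat(np.roll(s["tcp_rot"],-1)).as_matrix();print(np.degrees(np.arctan2(m[1,1],m[0,1])),m[:,2])
E
```

```text
top [[501.52306074 280.18194972]
 [526.06861729 283.82053901]]
side [[362.72300743  49.41262913]
 [368.3880145   18.37298632]]
target [531.77634157 146.24408795  41.        ] [ 231.79742677  750.46787778 -196.89129071]Traceback (most recent call last):
  File "<stdin>", line 7, in <module>
TypeError: ufunc 'degrees' not supported for the input types, and the inputs could not be safely coerced to any supported types according to the casting rule ''safe''
```

Call:
servo_tool(
  plan=[
    {"z": 30,"claw": 50},
    {"x": 11.5,"y": 37,"wz": -1.8},
    {"x": 11.5,"y": 37,"wz": -1.8},
    {"x": 11.5,"y": 37,"wz": -1.8},
    {"x": 11.5,"y": 37,"wz": -1.8},
    {"x": 11.5,"y": 37,"wz": -1.8},
    {"x": 11.5,"y": 37,"wz": -1.8},
    {"x": 11.5,"y": 37,"wz": -1.8},
    {"x": 11.5,"y": 37,"wz": -1.8},
    {"x": 11.5,"y": 37,"wz": -1.8},
    {"x": 11.5,"y": 37,"wz": -1.8},
  ],
  force=20,
)

```text
schema error: expected keys wx, wy, wz, x, y, z, claw
```

Call:
servo_tool(
  plan=[
    {"x": 11.5,"y": 37,"wz": -1.8},
    {"x": 11.5,"y": 37,"wz": -1.8},
    {"x": 11.5,"y": 37,"wz": -1.8},
    {"x": 11.5,"y": 37,"wz": -1.8},
    {"x": 11.5,"y": 37,"wz": -1.8},
    {"x": 11.5,"y": 37,"wz": -1.8},
    {"x": 11.5,"y": 37,"wz": -1.8},
    {"x": 11.5,"y": 37,"wz": -1.8},
    {"x": 11.5,"y": 37,"wz": -1.8},
    {"z": -20},
    {},
  ],
)

```text
schema error: expected keys wx, wy, wz, x, y, z, claw
```

```bash
cat > st.py <<'E'
from h import *
from scipy.spatial.transform import Rotation as R
q=np.load("q.npy");s=read_state();p=s["tcp_pos"]
m=R.from_quat(np.roll(s["tcp_rot"],-1)).as_matrix()
w=D2W([(-42,32,41)],q)[0]-p
print("t",s["time"],"tcp",p.round(1),"rem",w.round(1),"yaw err",np.degrees(-np.pi/2+q[2]-np.arctan2(m[1,1],m[0,1])),"z",m[:,2].round(4),"F",s["contact_force"].round(2),"open",s["opening"],s["joint_positions"].round(2))
E
python3 st.py
```

```text
t 0.3 tcp [ 300.  -604.4  238.2] rem [ 231.7  750.6 -197.2] yaw err -35.45189579140193 z [-3.e-04  7.e-04 -1.e+00] F [-0.6  -0.07 -0.39] open 88.29907836999357 [-1.15  0.26  1.6  -0.    1.27 -0.04]
```

All keys are required in each row.

Call:
servo_tool(
  plan=[
    {"wx": 0,"wy": 0,"wz": 0,"x": 0,"y": 0,"z": 30,"claw": 50},
    {"wx": 0,"wy": 0,"wz": -1.8,"x": 11.5,"y": 37,"z": 0,"claw": 50},
    {"wx": 0,"wy": 0,"wz": -1.8,"x": 11.5,"y": 37,"z": 0,"claw": 50},
    {"wx": 0,"wy": 0,"wz": -1.8,"x": 11.5,"y": 37,"z": 0,"claw": 50},
    {"wx": 0,"wy": 0,"wz": -1.8,"x": 11.5,"y": 37,"z": 0,"claw": 50},
    {"wx": 0,"wy": 0,"wz": -1.8,"x": 11.5,"y": 37,"z": 0,"claw": 50},
    {"wx": 0,"wy": 0,"wz": -1.8,"x": 11.5,"y": 37,"z": 0,"claw": 50},
    {"wx": 0,"wy": 0,"wz": -1.8,"x": 11.5,"y": 37,"z": 0,"claw": 50},
    {"wx": 0,"wy": 0,"wz": -1.8,"x": 11.5,"y": 37,"z": 0,"claw": 50},
    {"wx": 0,"wy": 0,"wz": -1.8,"x": 11.5,"y": 37,"z": 0,"claw": 50},
    {"wx": 0,"wy": 0,"wz": -1.8,"x": 11.5,"y": 37,"z": 0,"claw": 50},
  ],
  force=20,
)

```text
time: 1.22
tcp_pos: [415.2, -232.8, 268.9]
tcp_rot: [0.0, 0.997, 0.072, 0.0]
contact_force: [0.6, 1.1, 0.0]
opening: 49.7
```

```bash
python3 st.py
```

```text
t 1.2167 tcp [ 415.2 -232.8  268.9] rem [ 116.6  379.1 -227.9] yaw err -17.336113070078856 z [ 6.e-04 -3.e-04 -1.e+00] F [0.64 1.1  0.01] open 49.72342692365725 [-0.56 -0.14  1.97  0.    1.31  0.86]
```

Call:
servo_tool(
  plan=[
    {"wx": 0,"wy": 0,"wz": -1.8,"x": 11.5,"y": 38,"z": 0,"claw": 50},
    {"wx": 0,"wy": 0,"wz": -1.8,"x": 11.5,"y": 38,"z": 0,"claw": 50},
    {"wx": 0,"wy": 0,"wz": -1.8,"x": 11.5,"y": 38,"z": 0,"claw": 50},
    {"wx": 0,"wy": 0,"wz": -1.8,"x": 11.5,"y": 38,"z": 0,"claw": 50},
    {"wx": 0,"wy": 0,"wz": -1.8,"x": 11.5,"y": 38,"z": 0,"claw": 50},
    {"wx": 0,"wy": 0,"wz": -1.8,"x": 11.5,"y": 38,"z": 0,"claw": 50},
    {"wx": 0,"wy": 0,"wz": -1.8,"x": 11.5,"y": 38,"z": 0,"claw": 50},
    {"wx": 0,"wy": 0,"wz": -1.8,"x": 12,"y": 38,"z": 0,"claw": 50},
    {"wx": 0,"wy": 0,"wz": -1.8,"x": 12,"y": 38,"z": -20,"claw": 50},
    {"wx": 0,"wy": 0,"wz": -1.2,"x": 12,"y": 37,"z": -20,"claw": 50},
    {"wx": 0,"wy": 0,"wz": 0,"x": 0,"y": 0,"z": -35,"claw": 50},
    {"wx": 0,"wy": 0,"wz": 0,"x": 0,"y": 0,"z": -35,"claw": 50},
  ],
)

```text
time: 2.22
tcp_pos: [532.0, 142.9, 161.4]
tcp_rot: [-0.001, 0.997, -0.077, 0.002]
contact_force: [-0.7, -0.3, -0.5]
opening: 50.3
```

```bash
python3 st.py
```

```text
t 2.2167 tcp [532.  142.9 161.4] rem [  -0.2    3.4 -120.4] yaw err -0.267792952585509 z [ 0.0042  0.0011 -1.    ] F [-0.74 -0.28 -0.52] open 50.322498794170045 [0.22 0.09 1.96 0.   1.09 1.94]
```

Call:
servo_tool(
  plan=[
    {"wx": 0,"wy": 0,"wz": 0,"x": 0,"y": 0,"z": -30,"claw": 50},
    {"wx": 0,"wy": 0,"wz": 0,"x": 0,"y": 0,"z": -30,"claw": 50},
    {"wx": 0,"wy": 0,"wz": 0,"x": 0,"y": 0,"z": -20,"claw": 50},
    {"wx": 0,"wy": 0,"wz": 0,"x": 0,"y": 0,"z": 0,"claw": 50},
    {"wx": 0,"wy": 0,"wz": 0,"x": 0,"y": 0,"z": 0,"claw": 50},
  ],
)

```text
time: 2.63
tcp_pos: [529.2, 139.9, 79.9]
tcp_rot: [0.0, 0.997, -0.078, -0.002]
contact_force: [1.3, 0.1, 0.2]
opening: 50.0
```

```bash
python3 st.py; python3 - <<'E'
from h import *
S=cam("side")["color"][...,::-1][150:290,140:290];T=cam("top")["color"][...,::-1][105:230,150:300]
cv2.imwrite("pics/s1.png",cv2.resize(S,None,fx=4.2,fy=4.2,interpolation=2));cv2.imwrite("pics/t1.png",cv2.resize(T,None,fx=4,fy=4,interpolation=2))
E
```

```text
t 2.6333 tcp [529.2 139.9  79.9] rem [  2.6   6.3 -38.9] yaw err -0.05716981574810296 z [-3.1e-03 -7.0e-04 -1.0e+00] F [1.34 0.14 0.15] open 49.96020234241484 [0.21 0.18 2.02 0.   0.94 1.94]
```

View pics/s1.png

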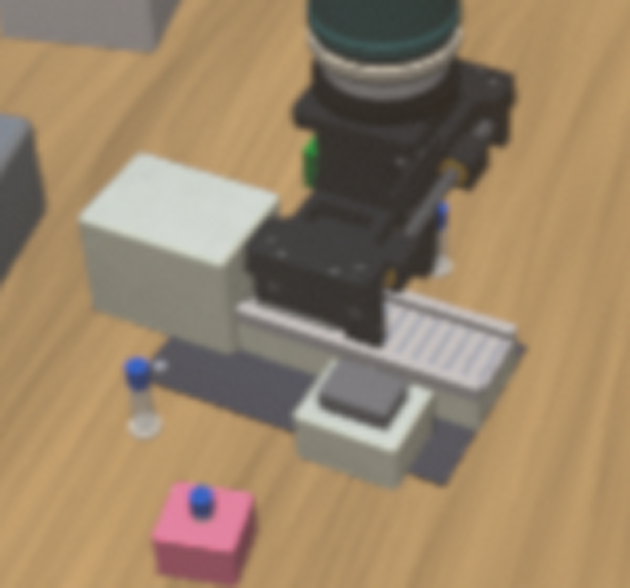

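View pics/t1.png

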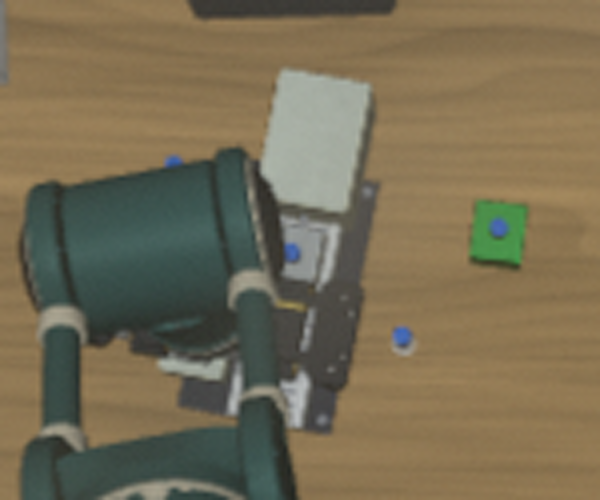

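```bash
python3 st.py; python3 - <<'E'
from h import *
S=cam("side");s=read_state();q=np.load("q.npy")
c,sn=np.cos(q[2]),np.sin(q[2]);ex=np.array([c,sn,0]);ey=np.array([-sn,c,0])
for o in(25,42.5):
  for x in (-9,9): print(o,x,(proj(S,[s["tcp_pos"]+o*ey+x*ex])[0]-[140,150])*4.2)
E
```

```text
t 2.7333 tcp [531.7 140.4  82.7] rem [  0.1   5.8 -41.7] yaw err -0.04807253892501107 z [ 2.6e-03  6.0e-04 -1.0e+00] F [0.79 0.36 0.65] open 50.362099705313376 [ 0.21  0.18  2.02 -0.    0.94  1.94]
25 -9 [378.0221475  329.09852924]
25 9 [348.37641927 319.43033821]
42.5 -9 [363.66474024 350.12385917]
42.5 9 [333.71583578 340.20867529]
```

Call:
servo_tool(
  plan=[
    {"wx": 0,"wy": 0,"wz": 0,"x": 1,"y": 5,"z": -12,"claw": 50},
    {"wx": 0,"wy": 0,"wz": 0,"x": 0,"y": 0,"z": -12,"claw": 50},
    {"wx": 0,"wy": 0,"wz": 0,"x": 0,"y": 0,"z": 0,"claw": 50},
    {"wx": 0,"wy": 0,"wz": 0,"x": 0,"y": 0,"z": 0,"claw": 50},
    {"wx": 0,"wy": 0,"wz": 0,"x": 0,"y": 0,"z": 0,"claw": 50},
  ],
)

```text
time: 3.2
tcp_pos: [531.0, 145.1, 56.6]
tcp_rot: [0.0, 0.997, -0.078, -0.0]
contact_force: [-0.2, 0.5, 1.1]
opening: 50.1
```

```bash
python3 - <<'E'
from h import *
S=cam("side");c=S["color"][...,::-1][180:280,170:280]
cv2.imwrite("pics/s2.png",cv2.resize(c,None,fx=6,fy=6,interpolation=2))
E
python3 st.py
```

```text
t 3.25 tcp [531.2 145.1  56.9] rem [  0.5   1.1 -15.9] yaw err -0.05411972427801022 z [-2.e-04 -1.e-04 -1.e+00] F [-0.03  0.92 -0.35] open 49.94783799837098 [ 0.22  0.21  2.03 -0.    0.9   1.95]
```

View pics/s2.png

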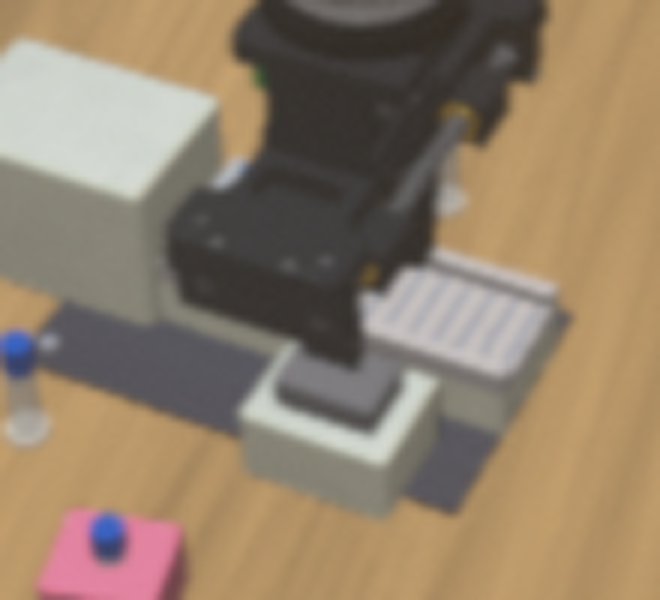

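Call:
servo_tool(
  plan=[
    {"wx": 0,"wy": 0,"wz": 0,"x": 0,"y": 0,"z": -4,"claw": 50},
    {"wx": 0,"wy": 0,"wz": 0,"x": 0,"y": 0,"z": -4,"claw": 50},
    {"wx": 0,"wy": 0,"wz": 0,"x": 0,"y": 0,"z": -3,"claw": 50},
    {"wx": 0,"wy": 0,"wz": 0,"x": 0,"y": 0,"z": -3,"claw": 50},
    {"wx": 0,"wy": 0,"wz": 0,"x": 0,"y": 0,"z": -2,"claw": 50},
    {"wx": 0,"wy": 0,"wz": 0,"x": 0,"y": 0,"z": 0,"claw": 50},
    {"wx": 0,"wy": 0,"wz": 0,"x": 0,"y": 0,"z": 0,"claw": 50},
    {"wx": 0,"wy": 0,"wz": 0,"x": 0,"y": 0,"z": 0,"claw": 50},
  ],
)

```text
time: 3.92
tcp_pos: [531.7, 145.3, 41.4]
tcp_rot: [-0.0, 0.997, -0.079, 0.0]
contact_force: [-1.2, -0.1, 5.4]
opening: 49.9
```

```bash
python3 - <<'E'
from h import *
S=cam("side");c=S["color"][...,::-1][180:280,170:280]
cv2.imwrite("pics/s3.png",cv2.resize(c,None,fx=6,fy=6,interpolation=2))
c=cam("top")["color"][...,::-1][105:230,150:300]
cv2.imwrite("pics/t3.png",cv2.resize(c,None,fx=4,fy=4,interpolation=2))
E
python3 st.py
```

```text
t 4.0167 tcp [531.7 145.3  41.4] rem [ 0.1  0.9 -0.4] yaw err -0.029798683344871346 z [ 8.e-04  4.e-04 -1.e+00] F [0.23 0.41 4.94] open 49.97442919413008 [0.22 0.24 2.04 0.   0.87 1.95]
```

View pics/s3.png

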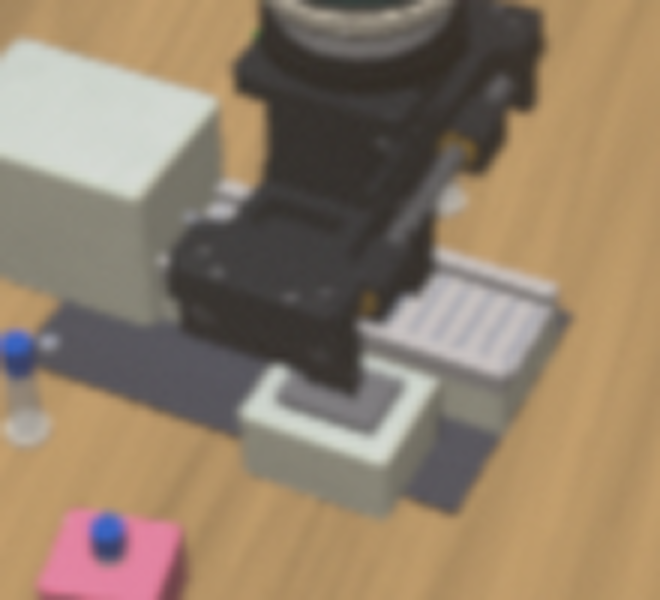

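View pics/t3.png

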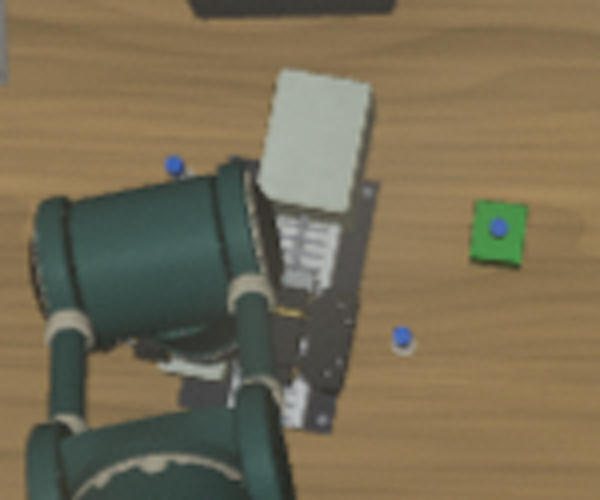

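Call:
servo_tool(
  plan=[
    {"wx": 0,"wy": 0,"wz": 0,"x": 0,"y": 0,"z": -1,"claw": 50},
    {"wx": 0,"wy": 0,"wz": 0,"x": 0,"y": 0,"z": 0,"claw": 50},
    {"wx": 0,"wy": 0,"wz": 0,"x": 0,"y": 0,"z": 0,"claw": 50},
    {"wx": 0,"wy": 0,"wz": 0,"x": 0,"y": 0,"z": 0,"claw": 50},
    {"wx": 0,"wy": 0,"wz": 0,"x": 0,"y": 0,"z": 0,"claw": 50},
  ],
)

```text
time: 4.43
tcp_pos: [531.7, 145.3, 41.2]
tcp_rot: [-0.0, 0.997, -0.079, 0.0]
contact_force: [-1.9, -0.6, 11.6]
opening: 50.3
```

```bash
python3 - <<'E'
from h import *
F=[];M=[]
for i in range(16):
    im=cam("top" if i%2 else "side");s=read_state();F.append(s["contact_force"]);M.append(s["torque"])
    if i==0:c=im["color"][...,::-1]
    if i==15:t=im["color"][...,::-1]
print(np.mean(F,0),np.std(F,0)/4,np.mean(M,0))
cv2.imwrite("pics/s4.png",cv2.resize(c[200:260,185:265],None,fx=9,fy=9,interpolation=2))
cv2.imwrite("pics/t4.png",cv2.resize(t[150:215,190:250],None,fx=9,fy=9,interpolation=2))
E
python3 st.py
```

```text
[-2.81477957 -1.08476761 11.18391469] [0.13542659 0.1905809  0.13712908] [ 0.27866224  0.44090469 -0.07504991]
t 5.2333 tcp [531.8 145.3  41.3] rem [-0.   0.9 -0.3] yaw err -0.03839066265503684 z [ 8.e-04  4.e-04 -1.e+00] F [-3.38 -1.93 11.04] open 50.25084879561777 [0.22 0.24 2.04 0.   0.87 1.95]
```

View pics/s4.png

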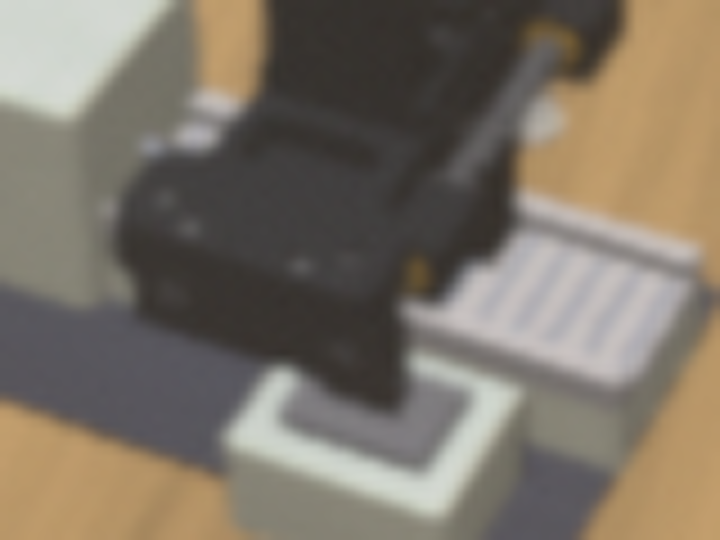

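View pics/t4.png

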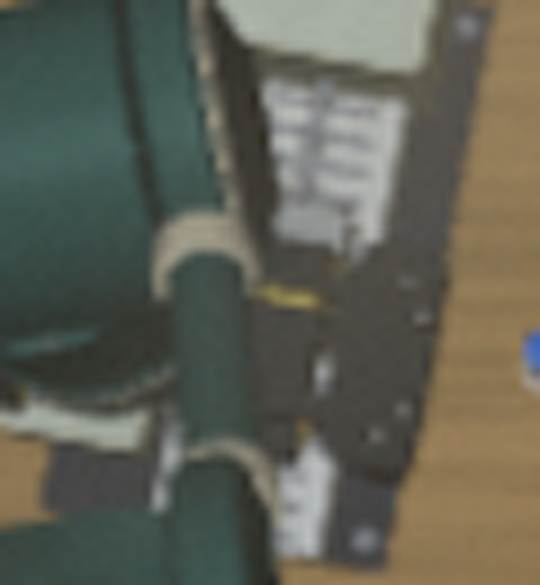

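```bash
python3 - <<'E'
from h import *
q=np.load("q.npy");T=cam("top");w=ray(T,(190+312/9-.4,150+207/9-.4),62)
c,s=np.cos(q[2]),np.sin(q[2]);d=w[:2]-q[:2];print("carrier rear edge dock x,y",c*d[0]+s*d[1],-s*d[0]+c*d[1])
s=read_state();print(s["time"],s["contact_force"])
close_job()
E
```

```text
carrier rear edge dock x,y 11.452376507982338 -6.764212503598386
5.2833 [-3.03128692 -0.47736341 11.15858215]
the job is handed in; nothing more can be done
```

The job is handed in at about 5.3 s. One finger holds the release key down, and the other stops the tube carrier on the track. `close_job` gives no verdict, so what follows rests on my own checks.

- **Finding the dock:** I located it from its corners in both views, at about (568, 108) mm with a yaw of −9°. Each view fitted alone agreed with the other to about 3 mm.
- **The move:** I set the gripper 50 mm open, square across the track about 42 mm downstream of the gate, and pressed straight down.
- **Key:** the fingertip stopped at z ≈ 41.3 mm. One more millimetre of push raised the force from about 5 N to 11 N with almost no movement, so the key is on its stop.
- **Carrier:** a steady pull of about 2.8 N in the direction it was shot, averaged over 16 readings, shows it pressing on the finger. Its rear edge is near dock x = +11 mm, which puts its centre near −11 mm, about 34 mm popped out and well inside the limits.
- **Surroundings:** both vials and the green look-alike appeared unmoved in the pictures taken just after the press. My last pictures didn't cover the bottle, jar, label roll and timer, but the arm did not go near them.

**Weak points:** the gripper hides most of the carrier, so its position comes from the rear edge alone. I judged its being upright from its flat, steady contact and did not measure it. One of the early force readings along the track was close to zero, and the average came later, after the extra millimetre of push. My first two move calls were refused for missing keys in the rows, and nothing moved.

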